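# Hold a film core in the saw board for the cut

## Task

Get the brown cardboard film core ready to be sawn to length: lay it in the saw board with one end butted against the aluminium stop and its side along the wooden fence. Then press it firmly into the corner between fence and board with one diagonal push (forward and down at once), somewhere between the stop and the saw slot with the fingers clear of the slot, and finish while still holding that push so that the sawing can begin. Leave the white plastic core and everything else on the counter where they are.

Things in the scene. Friction and masses are not known exactly. Their poses are not given: they have to be found in the camera images.
- core: The workpiece: brown cardboard film core, a straight open tube, 40 mm outside diameter, 200 mm long, wall 4 mm, about 0.09 kg. Lies on the counter on the robot's left or right. Origin on the tube's axis half way along (20 mm above what it lies on); x along the tube. Both ends are alike. It rolls and slides easily on the smooth board (friction about 0.25).
- saw_board: Base of the saw board: plywood, 122 mm (x) by 350 mm (y), top 18 mm above the counter, screwed down. Origin below the middle of its top, at counter height; x points from its open near edge to the fence, y along the fence, z up. The fence's face stands at x = +40 mm, so 100 mm of free board lie before it.
- fence: Wooden fence fixed along the far side of the board: 350 mm long, 22 mm thick, 40 mm high above the board. The saw slot, a 3 mm gap through it, is at its middle; a dark saw line runs on over the board. Origin at the slot, on the fence's face, at the board's top (18 mm above the counter); axes as for the board: x into the fence, y along it towards the stop.
- stop: Aluminium stop clamped over the fence, 95 to 135 mm from the slot on its +y side: 22 mm thick, standing 80 mm out from the fence, 46 mm high above the board. It does not slide. Origin where its working face (towards the slot) meets the fence's face and the board's top; axes as for the board. The seated core has its centre at x = -20, y = -100, z = +20 mm of it.
- plastic_core: Bystander: white plastic core of the same size (40 mm by 200 mm), lying on the other side of the counter; origin half way along its axis, x along it.
- saw: Bystander: back saw with dark wooden handle and brass back, 370 mm long, up to 22 mm high, lying flat behind the fence. Origin about 130 mm from the end of the handle, x towards the blade's end.
- tape_yellow: Bystander: roll of yellow tape lying flat, 100 mm across, 25 mm high, origin under its centre.
- tape_blue: Bystander: roll of blue tape lying flat, 100 mm across, 38 mm high, origin under its centre.
- card: Bystander: yellow plastic squeegee card, 72 by 100 mm, 4 to 7 mm thick, lying flat at the back left, origin under its centre.
- mug: Bystander: white mug, 76 mm across, 95 mm high, with markers and a knife standing in it up to 160 mm high; origin under its centre.
- sprayer: Bystander: red and black pump sprayer, 116 mm across, 285 mm high, with a nozzle and a handle reaching 105 mm to the sides at about 220 mm height; origin under its centre.
There are look-alikes about, which are no part of the job. What is shaped like the core but orange or purple is not meant.

How it is judged:
On the way:
1. the core lies on the saw board (contact force between core and saw_board above 0.3 N and z of core in the frame of fence below 0.025 m), for 0.1 s.
At the end, for the whole second after the job is handed in: Robot still pushing on the core (over 3 N): it bears on the fence with over 2 N and on the board with over 2.5 N, within 3 mm of both, parallel within 0.03 rad, end within 3 mm of the stop, at rest; the fingers are between stop and slot, their middle at least 20 mm from the slot (contact force between core and fence above 2 N and contact force between core and saw_board above 2.5 N and contact force between any of the fingers, the arm and core above 3 N and x of core in the frame of fence between -0.023 and -0.015 m and z of core in the frame of fence between 0.015 and 0.023 m and y of core in the frame of stop between -0.103 and -0.097 m and angle between the x axis of core and the y axis of fence, either way round below 0.03 rad and y of the grasp point in the frame of fence above 0.02 m and y of the grasp point in the frame of stop below 0 m and linear speed of core below 0.02 m/s); the arm keeps its last pose, push and grip.
It fails at once if the white plastic core is moved more than 30 mm (distance of plastic_core from where it was at the start of the episode above 0.03 m).
It fails at once if the saw, a tape roll, the squeegee card, the mug or the sprayer is moved more than 30 mm (distance of any of saw, tape_yellow, tape_blue, card, mug, sprayer from where it was at the start of the episode above 0.03 m).
It also fails if it takes over 53 s, if anything falls off the work surface, if the arm or the gripper's body presses on something with over 40 N, if the wrist force passes 120 N, or if a joint passes its speed limit or range.

## Robot

A 7-joint arm with a two-finger parallel gripper is mounted at the origin on the work surface. World frame = base frame: x ahead of the robot, y to its left, z up, the work surface at z = 0. Lengths are in m, angles in rad, forces in N, time in s.
With the tool pointing down it reaches from about 0.4 to 0.85 m from the base axis. Payload 4.5 kg.
Tool frame: the origin (TCP) lies midway between the tips of the shut fingers; the grasp point (between the pads) lies 19 mm behind it; z points along the fingers, y is the line along which they close (so a half turn about z gives the same grasp; the last joint's range is limited). The gripper opens to 88 mm and grips with 3 to 60 N. Pads are 18 mm wide; open, the fingers measure 123 mm over their backs; the gripper's body (75 mm by 187 mm) begins 45 mm behind the grasp point.
Start: joints at [1.229, 0.689, -0.195, 1.565, 0.157, 0.902, -0.215], TCP at [0.229, -0.581, 0.239] pointing down, gripper open.
Joint ranges: [-3.01, 3.01], [-0.46, 2.08], [-1.47, 1.51], [0.13, 2.56], [-1, 4.14], [0.04, 2.09], [-2.66, 2.66]. Speed limits (rad/s): [2.57, 2.57, 3.14, 3.14, 3.14, 3.14, 3.14].

## Interface

Orientations are given as a unit quaternion [x, y, z, w].
In Python, from plant import r gives the robot as it stands.
- The arm moves only by the tool carry_out, never from a script. Its argument "plan" is a list of rows, each an object with "rot": the turn, a rotation vector about the tool's x, y, z in rad, a list of three; "xyz": the shift along the tool's x, y, z in m, a list of three; "grip": the closure in counts, from 0 (fully open) to 255 (shut). In form: [{"rot": [wx, wy, wz], "xyz": [dx, dy, dz], "grip": grip}, ...]. A call has 1 to 8 rows; each row is the pose to reach, as a shift and turn from the pose commanded when the call began, along the tool's axes at that moment; what a row does not reach only later rows make up. A row lasts 1/12 s, in which the tool goes at most 41.7 mm and 7.16 degrees, less where a joint would pass 70% of its speed; a pose out of reach is approached as far as the arm can. A call with a gripper value outside its range is refused whole. The fingers move at their own pace and stop on an object; "squeeze" is the grip in N (left out, the last holds). Time passes only in rows, so rows that repeat a pose let the fingers close. It gives the time, the measured TCP pose, the force, the opening and the grip force at its end, in the units of the state.
- r.get_state(): the state, without advancing time (a new reading comes with each control period).
- r.snapshot(name): name is "scene" or "top" or "wrist"; returns the picture (400x640x3 uint8, red, green, blue); there is no depth.
- r.camera_params(name): a dict with "fx", "fy", "cx", "cy" (pixels), "distortion" ([k1, k2, p1, p2, k3] as OpenCV has them; the pictures are not rectified), "position" and "attitude" of the camera in the world; the wrist camera has in their place "hand_eye" (4x4, takes a point from camera to tool coordinates, whose origin is the TCP and whose axes are the flange's). Camera axes: x right, y down, z forward; pixel columns grow to the right and rows downward; lengths in m; the calibration is good to about 2 mm. A picture is of the moment at which its call begins: read the wrist's pose just before it. camera_params takes no time and is no camera call.
- r.finish_job(): hands the job in; it is judged then, once.
The state is a dict: "clock": time; "q": joint angles; "qd": joint speeds; "joint_torque": joint torques, N m; "tool_pos": TCP position; "eef_rot": TCP orientation; "contact_force": force on the tool from outside, world axes, zero at the start; "moment": the same for the moment, N m; "opening": opening from 0.0 (shut) to 1.0 (fully open); "finger_force": force on a finger pad.
Only numpy, scipy, OpenCV 4.12 (cv2) and the standard library are available. Lean on these libraries where they do the work, as an engineer would, in place of code of your own. Each camera call takes 0.05 s, during which the arm holds its last target. There are 200 camera calls.

## Working session

There is one attempt and no reset: what is moved stays moved. The work goes in short steps, Python scripts to look and compute and a tool call to move; the robot and the scene stay as the last step left them, time stands still between calls to the robot, and variables do not carry over. Pictures are saved under pics/ and viewed, at most 10 in all, crops included, and the job is handed in when it is done.

Besides the shell and the picture viewer there is one more tool, called after "Call:" as a command line: name --argument value ..., lists and objects as JSON in quotes. carry_out: Moves the arm, as the interface text tells. Its arguments: {"type":"object","properties":{"plan":{"type":"array"},"squeeze":{"type":"number"}},"required":["plan"]}

```bash
mkdir -p pics; python3 - <<'E'
from plant import r
import cv2,numpy as np
for n in("top","scene"):
    cv2.imwrite(f"pics/{n}0.png",r.snapshot(n)[:,:,::-1])
    print(n,r.camera_params(n))
print(r.camera_params("wrist"));print(r.get_state())
E
```

```text
top {'fx': 454.9113097953942, 'fy': 454.9113097953942, 'cx': 324.3302379566699, 'cy': 204.60990149379447, 'distortion': array([-0.10245478,  0.        ,  0.        ,  0.        ,  0.        ]), 'position': array([0.37399598, 0.01097898, 1.75354952]), 'attitude': array([ 0.71079428, -0.70251174,  0.03031334, -0.01816183])}
scene {'fx': 518.2214708025576, 'fy': 518.2214708025576, 'cx': 316.2250805398468, 'cy': 199.46886917794302, 'distortion': array([-0.15700748,  0.        ,  0.        ,  0.        ,  0.        ]), 'position': array([1.70442409, 0.4299076 , 0.82942124]), 'attitude': array([ 0.49677793,  0.7154457 , -0.39862735, -0.28713304])}
{'fx': 346.9967547582726, 'fy': 346.9967547582726, 'cx': 315.4242031070449, 'cy': 201.68483930698864, 'distortion': array([0.01595005, 0.        , 0.        , 0.        , 0.        ]), 'hand_eye': array([[ 3.93470259e-04, -9.59893679e-01, -2.80363996e-01,
         7.21215160e-02],
       [ 9.99999859e-01,  2.77841886e-04,  4.52167667e-04,
         6.52325904e-04],
       [-3.56136024e-04, -2.80364134e-01,  9.59893653e-01,
        -1.45511088e-01],
       [ 0.00000000e+00,  0.00000000e+00,  0.00000000e+00,
         1.00000000e+00]])}
{'clock': 0.1, 'q': array([ 1.22877311,  0.68987972, -0.19452091,  1.5662186 ,  0.15729635,
        0.90246698, -0.21511515]), 'qd': array([-4.54015930e-04, -6.88060032e-04,  4.64484089e-04, -3.46360514e-03,
       -1.01940616e-04,  5.41731919e-05, -5.20467683e-04]), 'joint_torque': array([-3.13900397e-03, -5.28497064e+01, -1.27158064e+00, -1.53836256e+01,
       -5.25970850e-02,  2.03648138e-03,  3.57465115e-05]), 'tool_pos': array([ 0.22916176, -0.58088545,  0.23800867]), 'eef_rot': array([ 9.82390882e-01,  1.86835563e-01, -2.01022880e-04, -7.65460884e-04]), 'contact_force': array([ 0.61658979, -0.25328143,  0.11817203]), 'moment': array([-0.01366118,  0.01684535, -0.0108053 ]), 'finger_force': 0.0, 'opening': 0.9969819994755063}
```

View pics/top0.png

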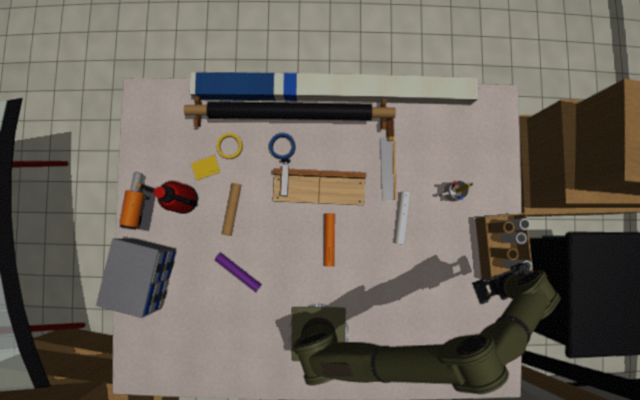

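View pics/scene0.png

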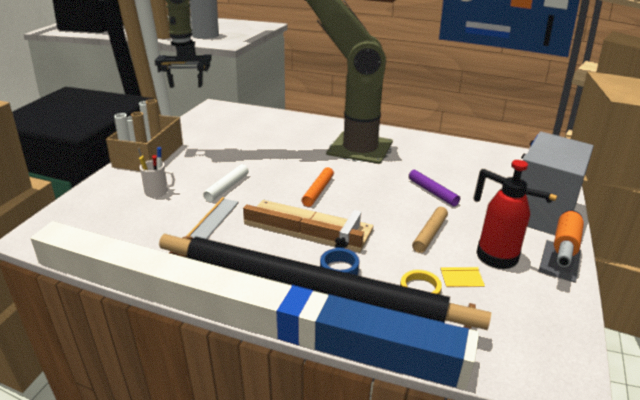

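```bash
cat > h.py <<'E'
import cv2,numpy as np
from scipy.spatial.transform import Rotation as R
from plant import r
def cam(n,st=None):
    c=r.camera_params(n);K=np.array([[c['fx'],0,c['cx']],[0,c['fy'],c['cy']],[0,0,1]])
    if n=='wrist':
        T=np.eye(4);T[:3,:3]=R.from_quat(st['eef_rot']).as_matrix();T[:3,3]=st['tool_pos'];T=T@c['hand_eye']
        return K,c['distortion'],T[:3,:3],T[:3,3]
    return K,c['distortion'],R.from_quat(c['attitude']).as_matrix(),c['position']
def ray(px,C,z):
    K,d,Rm,p=C
    u=cv2.undistortPoints(np.float64(px).reshape(-1,1,2),K,d).reshape(-1,2)
    v=np.c_[u,np.ones(len(u))]@Rm.T
    return p+v*((z-p[2])/v[:,2:])
E
python3 - <<'E'
from h import *
im=cv2.imread('pics/top0.png');hsv=cv2.cvtColor(im,cv2.COLOR_BGR2HSV)
C=cam('top')
print(hsv[209,231],hsv[195,345],hsv[205,300],hsv[174,340],hsv[180,284],hsv[220,260])
print(ray([[231,209],[319,188]],C,.02))
def blob(box,lo,hi,z,name):
    x0,y0,x1,y1=box;m=cv2.inRange(hsv[y0:y1,x0:x1],lo,hi)
    c=max(cv2.findContours(m,0,2)[0],key=cv2.contourArea)
    b=cv2.boxPoints(cv2.minAreaRect(c))+[x0,y0];print(name,cv2.contourArea(c),b.round(1).tolist(),'\n',ray(b,C,z).round(4)[:,:2], ray(b.mean(0),C,z).round(4))
blob((205,175,255,245),(5,90,60),(25,255,255),.02,'core')
blob((262,160,375,212),(5,60,60),(28,255,255),.018,'board')
c=cv2.resize(im[150:250,190:390],None,fx=4,fy=4,interpolation=cv2.INTER_CUBIC);cv2.imwrite('pics/crop0.png',c)
E
```

```text
[ 16 137 136] [ 17 108 156] [ 10  28 165] [ 13 166 117] [  5   9 170] [ 10  29 160]
[[0.47202795 0.33824952 0.02      ]
 [0.55673829 0.00295409 0.02      ]]
core 410.0 [[221.6, 233.5], [231.5, 182.7], [240.5, 184.5], [230.6, 235.3]] 
 [[0.378  0.3721]
 [0.573  0.339 ]
 [0.5666 0.3042]
 [0.3718 0.3376]] [[0.472  0.3382 0.02  ]]
board 2725.5 [[271.6, 200.9], [273.1, 167.4], [366.2, 171.6], [364.7, 205.1]] 
 [[ 0.505   0.1835]
 [ 0.6342  0.1804]
 [ 0.623  -0.178 ]
 [ 0.4936 -0.1729]] [[0.5637 0.0035 0.018 ]]
```

View pics/crop0.png

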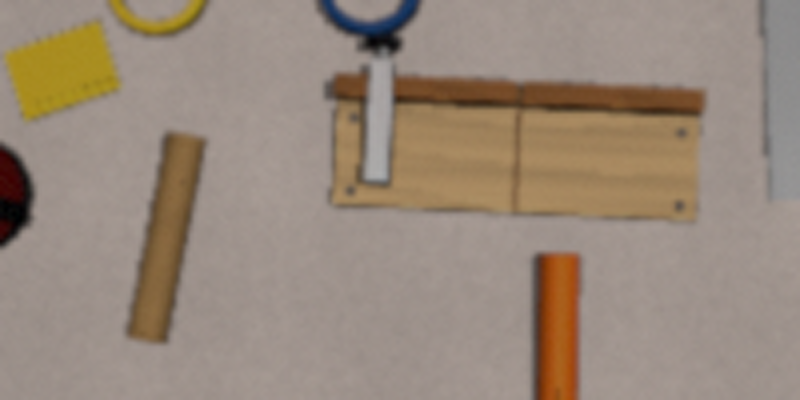

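```bash
cat >> h.py <<'E'
def rel(p,yaw,tilt=0,st=None):
    """shift+rotvec in current tool axes to reach TCP p, tool x at world yaw, z tilted from down towards tool-x by tilt"""
    st=st or r.get_state();A=R.from_quat(st['eef_rot'])
    B=R.from_euler('z',yaw)*R.from_euler('x',np.pi)*R.from_euler('y',tilt)
    return A.inv().apply(np.array(p)-st['tool_pos']).round(4),(A.inv()*B).as_rotvec().round(4)
E
python3 - <<'E'
from h import *
C=cam('top');f=lambda *p:np.array([190,150])+np.array(p)/4
for n,z,p in(('fence top front',.058,(f(335,99),f(703,112))),('sawline',.018,(f(517,115),f(515,212))),('stopface',.064,(f(394,60),f(389,184))),('front',.018,(f(333,206),f(695,220)))):
    w=ray(p,C,z);print(n,w.round(4)[:,:2].tolist(),np.arctan2(*(w[1]-w[0])[1::-1]))
print('sprayer',ray([[502,258]],cam('scene'),0),ray([[478,195]],cam('scene'),.22),ray([[155,190]],cam('top'),.22))
for p in((.45,-.1,.26),(.45,.33,.22)):print(rel(p,-.169))
E
```

```text
fence top front [[0.6006, 0.1735], [0.5929, -0.1723]] -1.5930754763009143
sawline [[0.5927, 0.0024], [0.4993, 0.0032]] 3.1330651923442896
stopface [[0.6373, 0.1184], [0.5207, 0.1211]] 3.1190142856539067
front [[0.5029, 0.1773], [0.4937, -0.1693]] -1.5971828324144508
sprayer [[0.51418313 0.5407215  0.        ]] [[0.59507745 0.44356005 0.22      ]] [[0.52235673 0.56405299 0.22      ]]
(array([ 0.3819, -0.3663, -0.0215]), array([-1.500e-03,  5.000e-04,  5.449e-01]))
(array([ 0.5398, -0.7662,  0.0192]), array([-1.500e-03,  5.000e-04,  5.449e-01]))
```

Call:
carry_out --plan '[{"xyz":[0.382,-0.366,-0.022],"rot":[0,0,0.545],"grip":60},{"xyz":[0.382,-0.366,-0.022],"rot":[0,0,0.545],"grip":60},{"xyz":[0.382,-0.366,-0.022],"rot":[0,0,0.545],"grip":60},{"xyz":[0.382,-0.366,-0.022],"rot":[0,0,0.545],"grip":60},{"xyz":[0.382,-0.366,-0.022],"rot":[0,0,0.545],"grip":60},{"xyz":[0.382,-0.366,-0.022],"rot":[0,0,0.545],"grip":60},{"xyz":[0.382,-0.366,-0.022],"rot":[0,0,0.545],"grip":60},{"xyz":[0.382,-0.366,-0.022],"rot":[0,0,0.545],"grip":60}]'

```text
clock: 0.77
tool_pos: [0.3688, -0.2768, 0.2525]
eef_rot: [0.996, -0.085, -0.0, -0.0]
contact_force: [0.9, -0.4, -0.6]
opening: 0.765
finger_force: 0.0
```

```bash
python3 - <<'E'
from h import *
s=r.get_state();print(s['clock'],s['q'].round(2),s['opening'])
for p in((.45,-.1,.26),(.45,.33,.22)):print(rel(p,-.169))
E
```

```text
0.7667 [ 0.55  0.46 -0.01  2.03  0.01  0.66 -1.21] 0.7652192196379829
(array([ 0.0502, -0.1879, -0.0075]), array([-0.0001,  0.0003, -0.0003]))
(array([-0.0222, -0.6118,  0.0326]), array([-0.0001,  0.0003, -0.0003]))
```

Call:
carry_out --plan '[{"xyz":[0.04,-0.22,0],"rot":[0,0,0],"grip":60},{"xyz":[0.04,-0.22,0],"rot":[0,0,0],"grip":60},{"xyz":[0.04,-0.22,0],"rot":[0,0,0],"grip":60},{"xyz":[0.04,-0.22,0],"rot":[0,0,0],"grip":60},{"xyz":[-0.02,-0.61,0.033],"rot":[0,0,0],"grip":60},{"xyz":[-0.02,-0.61,0.033],"rot":[0,0,0],"grip":60},{"xyz":[-0.02,-0.61,0.033],"rot":[0,0,0],"grip":60},{"xyz":[-0.02,-0.61,0.033],"rot":[0,0,0],"grip":60}]'

```text
clock: 1.43
tool_pos: [0.4347, 0.0457, 0.2401]
eef_rot: [0.996, -0.085, -0.0, 0.0]
contact_force: [0.6, -0.1, -0.8]
opening: 0.77
finger_force: 0.0
```

```bash
python3 - <<'E'
from h import *
s=r.get_state();print(s['clock'],s['q'].round(2),s['opening'])
for p in((.45,.33,.22),):print(rel(p,-.169))
E
```

```text
1.4333 [-0.23  0.45  0.02  2.11 -0.02  0.58 -1.93] 0.7701640759873607
(array([-0.0328, -0.2828,  0.0201]), array([ 0.0002,  0.0003, -0.0002]))
```

Call:
carry_out --plan '[{"xyz":[-0.033,-0.283,0.02],"rot":[0,0,0],"grip":60},{"xyz":[-0.033,-0.283,0.02],"rot":[0,0,0],"grip":60},{"xyz":[-0.033,-0.283,0.02],"rot":[0,0,0],"grip":60},{"xyz":[-0.033,-0.283,0.02],"rot":[0,0,0],"grip":60},{"xyz":[-0.033,-0.283,0.02],"rot":[0,0,0],"grip":60},{"xyz":[-0.033,-0.283,0.02],"rot":[0,0,0],"grip":60},{"xyz":[-0.033,-0.283,0.02],"rot":[0,0,0],"grip":60},{"xyz":[-0.033,-0.283,0.02],"rot":[0,0,0],"grip":60}]'

```text
clock: 2.1
tool_pos: [0.4483, 0.3382, 0.2194]
eef_rot: [0.997, -0.079, -0.0, -0.003]
contact_force: [-0.7, 0.8, 0.5]
opening: 0.764
finger_force: 0.0
```

```bash
python3 - <<'E'
from h import *
s=r.get_state();im=r.snapshot('wrist')[:,:,::-1].copy();cv2.imwrite('pics/w1.png',im)
hsv=cv2.cvtColor(im,cv2.COLOR_BGR2HSV);m=cv2.inRange(hsv,(8,90,50),(25,255,255))
c=max(cv2.findContours(m,0,2)[0],key=cv2.contourArea);b=cv2.boxPoints(cv2.minAreaRect(c))
C=cam('wrist',s);w=ray(b,C,.02);print(s['tool_pos'],s['q'].round(2),b.round(),'\n',w.round(4),ray(b.mean(0),C,.02),[np.linalg.norm(w[i]-w[i-1]).round(3) for i in range(4)])
E
```

```text
[0.44830423 0.33816976 0.21943691] [-0.76  0.63  0.06  1.79 -0.06  0.72 -2.4 ] [[466.   0.]
 [639.   0.]
 [639.  89.]
 [466.  89.]] 
 [[0.5817 0.1839 0.02  ]
 [0.5567 0.0376 0.02  ]
 [0.4813 0.0295 0.02  ]
 [0.5073 0.1862 0.02  ]] [[0.53306503 0.10864375 0.02      ]] [np.float64(0.075), np.float64(0.148), np.float64(0.076), np.float64(0.159)]
```

View pics/w1.png

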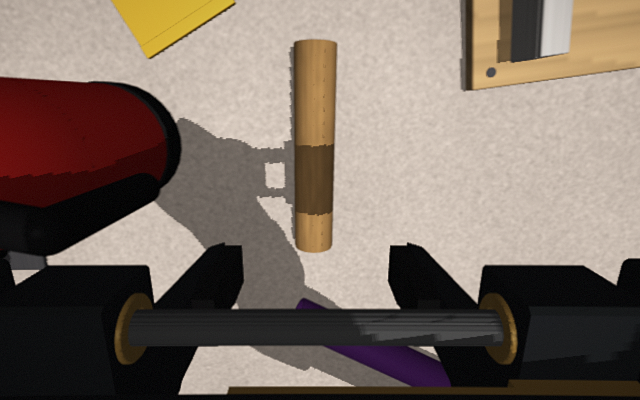

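```bash
python3 - <<'E'
from h import *
s=r.get_state();im=cv2.imread('pics/w1.png')
hsv=cv2.cvtColor(im,cv2.COLOR_BGR2HSV);m=cv2.inRange(hsv,(8,90,40),(25,255,255))[20:270,270:360]
c=max(cv2.findContours(m,0,2)[0],key=cv2.contourArea);b=cv2.boxPoints(cv2.minAreaRect(c))+[270,20]
C=cam('wrist',s);w=ray(b,C,.02);print(b.round().tolist(),'\n',w.round(4))
b=b[np.argsort(b[:,1])];e=ray([b[:2].mean(0),b[2:].mean(0)],C,.02);a=np.arctan2(*(e[0]-e[1])[1::-1]);print(e,np.linalg.norm(e[0]-e[1]),a,e.mean(0))
mid=e.mean(0);print(rel([mid[0],mid[1],.06],a),rel([mid[0],mid[1],.008],a))
E
```

```text
[[294.0, 252.0], [294.0, 40.0], [336.0, 40.0], [336.0, 252.0]] 
 [[0.3684 0.3694 0.02  ]
 [0.5748 0.3321 0.02  ]
 [0.5687 0.2944 0.02  ]
 [0.3611 0.3246 0.02  ]]
[[0.57178045 0.31325719 0.02      ]
 [0.36475853 0.34700129 0.02      ]] 0.20975399534873393 -0.16157678076734078 [0.46826949 0.33012924 0.02      ]
(array([0.0199, 0.0002, 0.1594]), array([-0.0021,  0.0012, -0.    ])) (array([0.02  , 0.0004, 0.2114]), array([-0.0021,  0.0012, -0.    ]))
```

Call:
carry_out --plan '[{"xyz":[0.02,0,0.14],"rot":[0,0,0],"grip":60},{"xyz":[0.02,0,0.14],"rot":[0,0,0],"grip":60},{"xyz":[0.02,0,0.14],"rot":[0,0,0],"grip":60},{"xyz":[0.02,0,0.14],"rot":[0,0,0],"grip":60},{"xyz":[0.02,0,0.18],"rot":[0,0,0],"grip":60},{"xyz":[0.02,0,0.21],"rot":[0,0,0],"grip":60},{"xyz":[0.02,0,0.21],"rot":[0,0,0],"grip":60},{"xyz":[0.02,0,0.21],"rot":[0,0,0],"grip":60}]'

```text
clock: 2.82
tool_pos: [0.4693, 0.3227, 0.0095]
eef_rot: [0.996, -0.085, -0.001, 0.002]
contact_force: [-0.4, 0.1, 1.2]
opening: 0.766
finger_force: 0.0
```

Call:
carry_out --plan '[{"xyz":[0,0,0],"rot":[0,0,0],"grip":255},{"xyz":[0,0,0],"rot":[0,0,0],"grip":255},{"xyz":[0,0,0],"rot":[0,0,0],"grip":255},{"xyz":[0,0,0],"rot":[0,0,0],"grip":255},{"xyz":[0,0,0],"rot":[0,0,0],"grip":255},{"xyz":[0,0,0],"rot":[0,0,0],"grip":255}]' --squeeze 20

```text
clock: 3.32
tool_pos: [0.4707, 0.3253, 0.0117]
eef_rot: [0.996, -0.085, 0.001, -0.001]
contact_force: [-1.0, -1.4, 7.9]
opening: 0.448
finger_force: 20.0
```

```bash
python3 - <<'E'
from h import *
s=r.get_state();print(s['q'].round(2))
print(rel((.534,.006,.13),1.547))
E
```

```text
[-0.7   0.97  0.03  1.86 -0.07  0.31 -2.36]
(array([ 0.1163,  0.3039, -0.1185]), array([ 4.0000e-04, -2.3000e-03, -1.7163e+00]))
```

Call:
carry_out --plan '[{"xyz":[0,0,-0.12],"rot":[0,0,0],"grip":255},{"xyz":[0,0,-0.12],"rot":[0,0,0],"grip":255},{"xyz":[0,0.04,-0.12],"rot":[0,0,0],"grip":255},{"xyz":[0,0.08,-0.12],"rot":[0,0,-0.12],"grip":255},{"xyz":[0.02,0.12,-0.12],"rot":[0,0,-0.24],"grip":255},{"xyz":[0.03,0.16,-0.12],"rot":[0,0,-0.36],"grip":255},{"xyz":[0.05,0.19,-0.12],"rot":[0,0,-0.48],"grip":255},{"xyz":[0.06,0.22,-0.12],"rot":[0,0,-0.6],"grip":255}]'

```text
clock: 3.98
tool_pos: [0.4934, 0.0951, 0.131]
eef_rot: [0.976, 0.216, 0.001, 0.001]
contact_force: [0.6, 0.6, -0.4]
opening: 0.448
finger_force: 20.0
```

```bash
python3 - <<'E'
from h import *
s=r.get_state();print(s['q'].round(2),s['opening'])
print(rel((.534,.006,.13),1.547))
E
```

```text
[-0.18  0.71 -0.16  2.03  0.27  0.42 -1.69] 0.44805526159881415
(array([-0.0008,  0.0979,  0.0012]), array([ 2.5000e-03, -7.0000e-04, -1.1116e+00]))
```

Call:
carry_out --plan '[{"xyz":[0,0.098,0],"rot":[0,0,-1.112],"grip":255},{"xyz":[0,0.098,0],"rot":[0,0,-1.112],"grip":255},{"xyz":[0,0.098,0],"rot":[0,0,-1.112],"grip":255},{"xyz":[0,0.098,0],"rot":[0,0,-1.112],"grip":255},{"xyz":[0,0.098,0],"rot":[0,0,-1.112],"grip":255},{"xyz":[0,0.098,0],"rot":[0,0,-1.112],"grip":255},{"xyz":[0,0.098,0],"rot":[0,0,-1.112],"grip":255},{"xyz":[0,0.098,0],"rot":[0,0,-1.112],"grip":255}]'

```text
clock: 4.65
tool_pos: [0.533, 0.0085, 0.1306]
eef_rot: [0.753, 0.658, -0.0, 0.0]
contact_force: [-0.1, -0.1, -0.9]
opening: 0.449
finger_force: 20.0
```

Call:
carry_out --plan '[{"xyz":[0,0,0],"rot":[0,0,-0.12],"grip":255},{"xyz":[0,0,0],"rot":[0,0,-0.12],"grip":255},{"xyz":[0,0,0],"rot":[0,0,-0.12],"grip":255}]'

```text
clock: 4.9
tool_pos: [0.5329, 0.0086, 0.1304]
eef_rot: [0.715, 0.699, -0.0, -0.0]
contact_force: [-0.6, -0.6, -1.6]
opening: 0.451
finger_force: 20.0
```

```bash
python3 - <<'E'
from h import *
s=r.get_state();print(s['clock'],s['q'].round(2),s['opening'],s['tool_pos'])
print(rel((.534,.006,.13),1.547))
cv2.imwrite('pics/w2.png',r.snapshot('wrist')[:,:,::-1])
E
```

```text
4.9 [ 0.2   0.78 -0.52  1.93  0.65  0.61 -0.76] 0.451287415299686 [0.53290415 0.00861728 0.1304194 ]
(array([-0.0026,  0.0012,  0.0004]), array([-0.0001,  0.0001,  0.0002]))
```

View pics/w2.png

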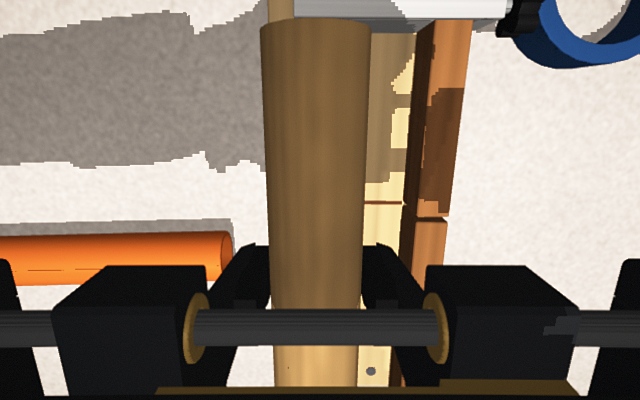

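```bash
python3 - <<'E'
from h import *
im=cv2.imread('pics/w2.png');cv2.imwrite('pics/w2c.png',cv2.resize(im[0:230,340:520],None,fx=3.3,fy=2.6,interpolation=cv2.INTER_CUBIC))
E
```

```text
(no output)
```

View pics/w2c.png

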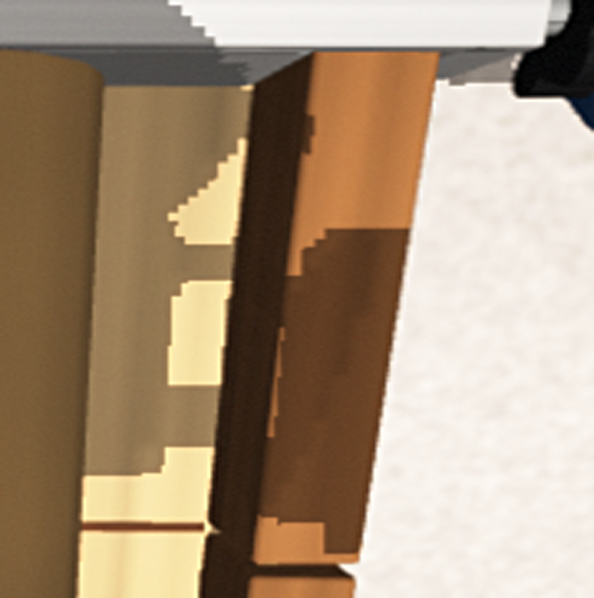

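```bash
python3 - <<'E'
from h import *
s=r.get_state();C=cam('wrist',s);f=lambda p:np.array([340,0])+np.array(p)/[3.3,2.6]
for z,a,b in((.018,(253,86),(207,527)),(.058,(314,52),(250,570)),(.064,(100,47),(500,47))):
    w=ray([f(a),f(b)],C,z);d=w[0]-w[1];print(w.round(4).tolist(),np.linalg.norm(d).round(4),np.arctan2(d[1],d[0]).round(4))
E
```

```text
[[0.6042, 0.1218, 0.018], [0.6007, 0.0024, 0.018]] 0.1194 1.5414
[[0.6034, 0.1218, 0.058], [0.5996, 0.0028, 0.058]] 0.119 1.539
[[0.566, 0.1225, 0.064], [0.6322, 0.1207, 0.064]] 0.0662 3.1135
```

```bash
python3 - <<'E'
from h import *
s=r.get_state();C=cam('wrist',s)
print(ray([[318,18]],C,.158),rel((.545,.006,.034),1.541))
E
```

```text
[[0.53620516 0.10418586 0.158     ]] (array([-0.0024,  0.0121,  0.0964]), array([0.0001, 0.0002, 0.0062]))
```

Call:
carry_out --plan '[{"xyz":[-0.002,0.012,0.03],"rot":[0,0,0.006],"grip":255},{"xyz":[-0.002,0.012,0.06],"rot":[0,0,0.006],"grip":255},{"xyz":[-0.002,0.012,0.08],"rot":[0,0,0.006],"grip":255},{"xyz":[-0.002,0.012,0.09],"rot":[0,0,0.006],"grip":255},{"xyz":[-0.002,0.012,0.095],"rot":[0,0,0.006],"grip":255},{"xyz":[-0.002,0.012,0.097],"rot":[0,0,0.006],"grip":255},{"xyz":[-0.002,0.012,0.097],"rot":[0,0,0.006],"grip":255}]'

```text
clock: 5.53
tool_pos: [0.5454, 0.0069, 0.0339]
eef_rot: [0.716, 0.698, 0.0, 0.0]
contact_force: [-0.4, -0.1, -0.4]
opening: 0.448
finger_force: 20.0
```

Call:
carry_out --plan '[{"xyz":[0.005,0,0],"rot":[0,0,0],"grip":255},{"xyz":[0.01,0,0],"rot":[0,0,0],"grip":255},{"xyz":[0.013,0,0.002],"rot":[0,0,0],"grip":255},{"xyz":[0.015,0,0.002],"rot":[0,0,0],"grip":255},{"xyz":[0.015,0,0.002],"rot":[0,0,0],"grip":255}]'

```text
clock: 5.95
tool_pos: [0.5456, 0.0227, 0.0316]
eef_rot: [0.716, 0.698, 0.0, -0.0]
contact_force: [0.1, -0.4, -0.2]
opening: 0.451
finger_force: 20.0
```

Call:
carry_out --plan '[{"xyz":[0.002,0,0.001],"rot":[0,0,0],"grip":255},{"xyz":[0.003,0,0.001],"rot":[0,0,0],"grip":255},{"xyz":[0.003,0,0.001],"rot":[0,0,0],"grip":255}]'

```text
clock: 6.2
tool_pos: [0.5454, 0.0249, 0.0303]
eef_rot: [0.716, 0.698, 0.0, -0.0]
contact_force: [-0.2, 0.1, -1.4]
opening: 0.451
finger_force: 20.0
```

Call:
carry_out --plan '[{"xyz":[0.002,0,0.001],"rot":[0,0,0],"grip":255},{"xyz":[0.002,0,0.001],"rot":[0,0,0],"grip":255},{"xyz":[0.002,0,0.001],"rot":[0,0,0],"grip":255}]'

```text
clock: 6.45
tool_pos: [0.5459, 0.0264, 0.0297]
eef_rot: [0.716, 0.698, 0.0, 0.0]
contact_force: [0.2, -0.2, 4.5]
opening: 0.452
finger_force: 20.0
```

Call:
carry_out --plan '[{"xyz":[0.002,0,0],"rot":[0,0,0],"grip":255},{"xyz":[0.002,0,0],"rot":[0,0,0],"grip":255},{"xyz":[0.002,0,0],"rot":[0,0,0],"grip":255}]'

```text
clock: 6.7
tool_pos: [0.5458, 0.0275, 0.0297]
eef_rot: [0.717, 0.697, -0.001, 0.001]
contact_force: [0.1, -2.3, 5.7]
opening: 0.448
finger_force: 20.0
```

Call:
carry_out --plan '[{"xyz":[0.002,0,0],"rot":[0,0,0],"grip":255},{"xyz":[0.002,0,0],"rot":[0,0,0],"grip":255},{"xyz":[0.002,0,0],"rot":[0,0,0],"grip":255}]'

```text
clock: 6.95
tool_pos: [0.5458, 0.0275, 0.0297]
eef_rot: [0.717, 0.697, -0.002, 0.002]
contact_force: [1.0, -6.5, 6.2]
opening: 0.455
finger_force: 20.0
```

Call:
carry_out --plan '[{"xyz":[-0.002,0,-0.001],"rot":[0,0,0],"grip":255},{"xyz":[-0.002,0,-0.001],"rot":[0,0,0],"grip":255},{"xyz":[-0.002,0,-0.001],"rot":[0,0,0],"grip":100},{"xyz":[-0.002,0,-0.001],"rot":[0,0,0],"grip":100},{"xyz":[-0.002,0,-0.001],"rot":[0,0,0],"grip":100},{"xyz":[-0.002,0,-0.001],"rot":[0,0,0],"grip":100},{"xyz":[-0.002,0,-0.001],"rot":[0,0,0],"grip":100}]'

```text
clock: 7.53
tool_pos: [0.5455, 0.0292, 0.0303]
eef_rot: [0.716, 0.698, 0.0, -0.0]
contact_force: [-0.8, 0.3, -0.1]
opening: 0.606
finger_force: 0.0
```

Call:
carry_out --plan '[{"xyz":[0,0,-0.01],"rot":[0,0,0],"grip":100},{"xyz":[0,0,-0.03],"rot":[0,0,0],"grip":100},{"xyz":[0,0,-0.06],"rot":[0,0,0],"grip":100},{"xyz":[0,0,-0.1],"rot":[0,0,0],"grip":100},{"xyz":[0,0,-0.13],"rot":[0,0,0],"grip":100},{"xyz":[0,0,-0.13],"rot":[0,0,0],"grip":255}]'

```text
clock: 8.03
tool_pos: [0.5489, 0.03, 0.1665]
eef_rot: [0.716, 0.698, 0.005, 0.003]
contact_force: [0.3, 0.5, 0.4]
opening: 0.555
finger_force: 0.0
```

```bash
python3 - <<'E'
from h import *
s=r.get_state();print(s['clock'],s['q'].round(2),s['opening'],s['tool_pos'])
cv2.imwrite('pics/w3.png',r.snapshot('wrist')[:,:,::-1])
t=.7854
print(rel((.46,.05,.13),-.03,0),rel((.46,.05,.13),-.03,t),rel((.46,.05,.13),-.03,-t))
B=R.from_euler('z',-.03)*R.from_euler('x',np.pi)*R.from_euler('y',t);print(B.apply([0,0,1]))
E
```

```text
8.0333 [ 0.2   0.74 -0.57  1.86  0.59  0.7  -0.74] 0.5547487645930466 [0.54890408 0.02998399 0.16654915]
(array([ 0.0184, -0.0884,  0.0334]), array([ 0.0043, -0.0066,  1.5745])) (array([ 0.0184, -0.0884,  0.0334]), array([-0.6111,  0.6066,  1.4866])) (array([ 0.0184, -0.0884,  0.0334]), array([ 0.6197, -0.6196,  1.4847]))
[ 0.70678991 -0.02121006 -0.70710548]
```

View pics/w3.png

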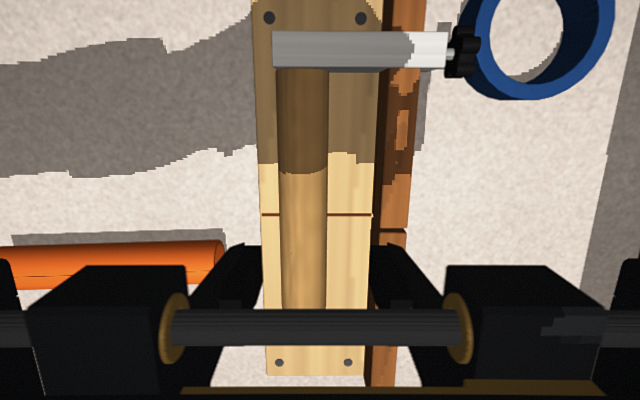

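Call:
carry_out --plan '[{"xyz":[0.005,-0.09,-0.03],"rot":[-0.611,0.607,1.487],"grip":255},{"xyz":[0.005,-0.09,-0.03],"rot":[-0.611,0.607,1.487],"grip":255},{"xyz":[0.005,-0.09,-0.03],"rot":[-0.611,0.607,1.487],"grip":255},{"xyz":[0.005,-0.09,-0.03],"rot":[-0.611,0.607,1.487],"grip":255},{"xyz":[0.005,-0.09,-0.03],"rot":[-0.611,0.607,1.487],"grip":255},{"xyz":[0.005,-0.09,-0.03],"rot":[-0.611,0.607,1.487],"grip":255},{"xyz":[0.005,-0.09,-0.03],"rot":[-0.611,0.607,1.487],"grip":255},{"xyz":[0.005,-0.09,-0.03],"rot":[-0.611,0.607,1.487],"grip":255}]'

```text
clock: 8.75
tool_pos: [0.4482, 0.0303, 0.1868]
eef_rot: [0.866, 0.484, 0.129, 0.006]
contact_force: [0.2, -1.1, 0.1]
opening: 0.006
finger_force: 0.0
```

```bash
python3 - <<'E'
from h import *
s=r.get_state();print(s['clock'],s['q'].round(2),s['opening'],s['tool_pos'])
t=.7854
print(rel((.46,.035,.18),-.03,t))
E
```

```text
8.75 [ 0.17  0.54 -0.42  2.34  1.25  0.14 -1.95] 0.005757134040651456 [0.44822801 0.03031651 0.1867584 ]
(array([0.0083, 0.0064, 0.0098]), array([-0.3926,  0.4426,  0.9726]))
```

Call:
carry_out --plan '[{"xyz":[0.008,0.006,0.0],"rot":[-0.393,0.443,0.973],"grip":255},{"xyz":[0.008,0.006,0.0],"rot":[-0.393,0.443,0.973],"grip":255},{"xyz":[0.008,0.006,0.0],"rot":[-0.393,0.443,0.973],"grip":255},{"xyz":[0.008,0.006,0.0],"rot":[-0.393,0.443,0.973],"grip":255},{"xyz":[0.008,0.006,0.0],"rot":[-0.393,0.443,0.973],"grip":255},{"xyz":[0.008,0.006,0.0],"rot":[-0.393,0.443,0.973],"grip":255},{"xyz":[0.008,0.006,0.0],"rot":[-0.393,0.443,0.973],"grip":255},{"xyz":[0.008,0.006,0.0],"rot":[-0.393,0.443,0.973],"grip":255}]'

```text
clock: 9.42
tool_pos: [0.474, 0.0167, 0.203]
eef_rot: [0.929, 0.312, 0.198, -0.003]
contact_force: [-2.8, 11.3, 12.1]
opening: 0.006
finger_force: 0.0
```

```bash
python3 - <<'E'
from h import *
s=r.get_state();print(s['clock'],s['q'].round(2),s['opening'],s['tool_pos'])
t=.7854
print(rel((.46,.035,.18),-.03,t))
E
```

```text
9.4167 [ 0.73  0.9  -1.47  2.37  1.58  0.93 -2.66] 0.006115836465897137 [0.47400473 0.01671276 0.20297459]
(array([-0.0081, -0.0256,  0.0184]), array([-0.2668,  0.349 ,  0.6127]))
```

```bash
python3 - <<'E'
from h import *
print(rel((.46,.03,.24),.9,0),rel((.46,.03,.24),.65,0))
E
```

```text
(array([ 0.0112, -0.0144, -0.0375]), array([ 0.169 , -0.3632, -0.248 ])) (array([ 0.0112, -0.0144, -0.0375]), array([ 0.1221, -0.3805, -0.0013]))
```

Call:
carry_out --plan '[{"xyz":[0.011,-0.014,-0.038],"rot":[0.169,-0.363,-0.248],"grip":255},{"xyz":[0.011,-0.014,-0.038],"rot":[0.169,-0.363,-0.248],"grip":255},{"xyz":[0.011,-0.014,-0.038],"rot":[0.169,-0.363,-0.248],"grip":255},{"xyz":[0.011,-0.014,-0.038],"rot":[0.169,-0.363,-0.248],"grip":255},{"xyz":[0.011,-0.014,-0.038],"rot":[0.169,-0.363,-0.248],"grip":255}]'

```text
clock: 9.83
tool_pos: [0.4617, 0.0311, 0.2436]
eef_rot: [0.899, 0.437, 0.001, 0.001]
contact_force: [0.4, -0.4, 0.7]
opening: 0.006
finger_force: 0.0
```

```bash
python3 - <<'E'
from h import *
s=r.get_state();print(s['clock'],s['q'].round(2),s['tool_pos'])
print(rel((.46,.03,.24),.9,0),rel((.46,.03,.24),-.03,0))
E
```

```text
9.8333 [ 0.6   0.84 -1.41  2.    0.93  1.18 -1.88] [0.46174536 0.0310612  0.24357881]
(array([-0.0019, -0.0007,  0.0036]), array([ 0.0029, -0.0002,  0.0051])) (array([-0.0019, -0.0007,  0.0036]), array([ 0.0026, -0.0015,  0.9351]))
```

Call:
carry_out --plan '[{"xyz":[0,0,0],"rot":[0,0,-0.98],"grip":255},{"xyz":[0,0,0],"rot":[0,0,-0.98],"grip":255},{"xyz":[0,0,0],"rot":[0,0,-0.98],"grip":255},{"xyz":[0,0,0],"rot":[0,0,-0.98],"grip":255},{"xyz":[0,0,0],"rot":[0,0,-0.98],"grip":255},{"xyz":[0,0,0],"rot":[0,0,-0.98],"grip":255},{"xyz":[0,0,0],"rot":[0,0,-0.98],"grip":255},{"xyz":[0,0,0],"rot":[0,0,-0.98],"grip":255}]'

```text
clock: 10.5
tool_pos: [0.4604, 0.0302, 0.242]
eef_rot: [0.586, 0.81, 0.0, 0.002]
contact_force: [-0.4, 0.8, 0.7]
opening: 0.008
finger_force: 0.0
```

Call:
carry_out --plan '[{"xyz":[0,0,0],"rot":[0,0,-0.98],"grip":255},{"xyz":[0,0,0],"rot":[0,0,-0.98],"grip":255},{"xyz":[0,0,0],"rot":[0,0,-0.98],"grip":255},{"xyz":[0,0,0],"rot":[0,0,-0.98],"grip":255},{"xyz":[0,0,0],"rot":[0,0,-0.98],"grip":255},{"xyz":[0,0,0],"rot":[0,0,-0.98],"grip":255},{"xyz":[0,0,0],"rot":[0,0,-0.98],"grip":255},{"xyz":[0,0,0],"rot":[0,0,-0.98],"grip":255}]'

```text
clock: 11.17
tool_pos: [0.4604, 0.0302, 0.2421]
eef_rot: [0.136, 0.991, -0.001, 0.002]
contact_force: [-0.2, 0.1, -0.5]
opening: 0.007
finger_force: 0.0
```

```bash
python3 - <<'E'
from h import *
s=r.get_state();print(s['clock'],s['q'].round(2),s['tool_pos'])
P=lambda x,y,z:(.6003+x+.03*y,.0025-.03*x+y,z)
for p in(P(-.14,.035,.15),P(-.105,.035,.04)):print(p,rel(p,3.1116,0),rel(p,3.1116,-.35))
E
```

```text
11.1667 [ 0.61  0.87 -1.46  2.01  0.95  1.21  0.05] [0.46040538 0.03015028 0.24207025]
(0.4613499999999999, 0.0417, 0.15) (array([0.0026, 0.0115, 0.092 ]), array([-0.0015,  0.0046, -0.2423])) (array([0.0026, 0.0115, 0.092 ]), array([-0.0439, -0.3437, -0.2395]))
(0.49634999999999996, 0.040650000000000006, 0.04) (array([-0.0308,  0.02  ,  0.2022]), array([-0.0015,  0.0046, -0.2423])) (array([-0.0308,  0.02  ,  0.2022]), array([-0.0439, -0.3437, -0.2395]))
```

Call:
carry_out --plan '[{"xyz":[0.003,0.012,0.03],"rot":[0,0,-0.242],"grip":255},{"xyz":[0.003,0.012,0.06],"rot":[0,0,-0.242],"grip":255},{"xyz":[0.003,0.012,0.1],"rot":[0,0,-0.242],"grip":255},{"xyz":[0.003,0.012,0.14],"rot":[0,0,-0.242],"grip":255},{"xyz":[0.003,0.012,0.14],"rot":[0,0,-0.242],"grip":255},{"xyz":[0.003,0.012,0.14],"rot":[0,0,-0.242],"grip":255}]'

```text
clock: 11.67
tool_pos: [0.4607, 0.0426, 0.1018]
eef_rot: [0.018, 1.0, -0.001, 0.001]
contact_force: [-0.6, 0.0, 0.7]
opening: 0.002
finger_force: 0.0
```

```bash
python3 - <<'E'
from h import *
s=r.get_state();print(s['clock'],s['q'].round(2),s['tool_pos'])
P=lambda x,y,z:(.6003+x+.03*y,.0025-.03*x+y,z)
for p in(P(-.105,.035,.035),P(-.049,.035,.035)):print(p,rel(p,3.1116,0),rel(p,3.1116,-.35))
cv2.imwrite('pics/w4.png',r.snapshot('wrist')[:,:,::-1])
E
```

```text
11.6667 [ 0.49  1.1  -1.31  2.13  1.28  1.12  0.03] [0.46069521 0.04259948 0.10176742]
(0.49634999999999996, 0.040650000000000006, 0.035) (array([-0.0356, -0.0006,  0.0668]), array([-0.0017,  0.0013, -0.0055])) (array([-0.0356, -0.0006,  0.0668]), array([-0.0026, -0.3487, -0.0051]))
(0.5523499999999999, 0.038970000000000005, 0.035) (array([-0.0916, -0.0003,  0.0669]), array([-0.0017,  0.0013, -0.0055])) (array([-0.0916, -0.0003,  0.0669]), array([-0.0026, -0.3487, -0.0051]))
```

View pics/w4.png

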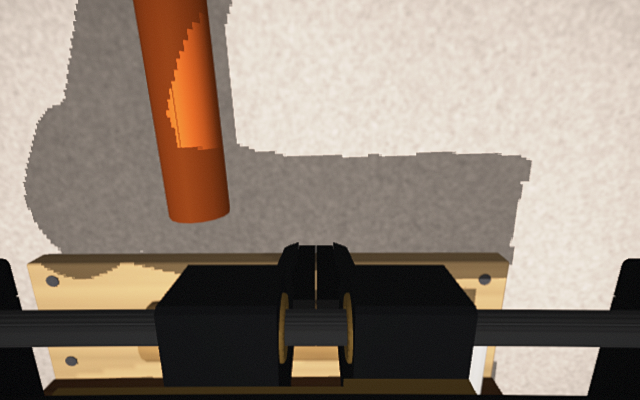

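Call:
carry_out --plan '[{"xyz":[-0.02,0,0.03],"rot":[0,0,0],"grip":255},{"xyz":[-0.035,0,0.06],"rot":[0,0,0],"grip":255},{"xyz":[-0.035,0,0.067],"rot":[0,0,0],"grip":255},{"xyz":[-0.045,0,0.067],"rot":[0,0,0],"grip":255},{"xyz":[-0.055,0,0.067],"rot":[0,0,0],"grip":255},{"xyz":[-0.065,0,0.067],"rot":[0,0,0],"grip":255},{"xyz":[-0.073,0,0.067],"rot":[0,0,0],"grip":255},{"xyz":[-0.08,0,0.067],"rot":[0,0,0],"grip":255}]'

```text
clock: 12.38
tool_pos: [0.5441, 0.04, 0.039]
eef_rot: [0.019, 1.0, -0.0, 0.005]
contact_force: [0.8, 0.1, 0.0]
opening: 0.001
finger_force: 0.0
```

Call:
carry_out --plan '[{"xyz":[-0.005,0,0],"rot":[0,0,0],"grip":255},{"xyz":[-0.01,0,0],"rot":[0,0,0],"grip":255},{"xyz":[-0.012,0,0],"rot":[0,0,0],"grip":255},{"xyz":[-0.013,0,0],"rot":[0,0,0],"grip":255},{"xyz":[-0.013,0,0],"rot":[0,0,0],"grip":255}]'

```text
clock: 12.8
tool_pos: [0.5504, 0.0396, 0.0367]
eef_rot: [0.017, 1.0, -0.001, -0.002]
contact_force: [-11.5, -1.2, 6.0]
opening: 0.006
finger_force: 5.8
```

```bash
python3 - <<'E'
from h import *
s=r.get_state();print(s['clock'],s['q'].round(2),s['tool_pos'])
im=r.snapshot('top')[:,:,::-1];cv2.imwrite('pics/t5.png',cv2.resize(im[150:230,250:380],None,fx=6,fy=6,interpolation=cv2.INTER_CUBIC))
E
```

```text
12.8 [ 0.46  1.24 -1.22  1.89  1.34  1.15  0.22] [0.55041036 0.03956785 0.03666843]
```

View pics/t5.png

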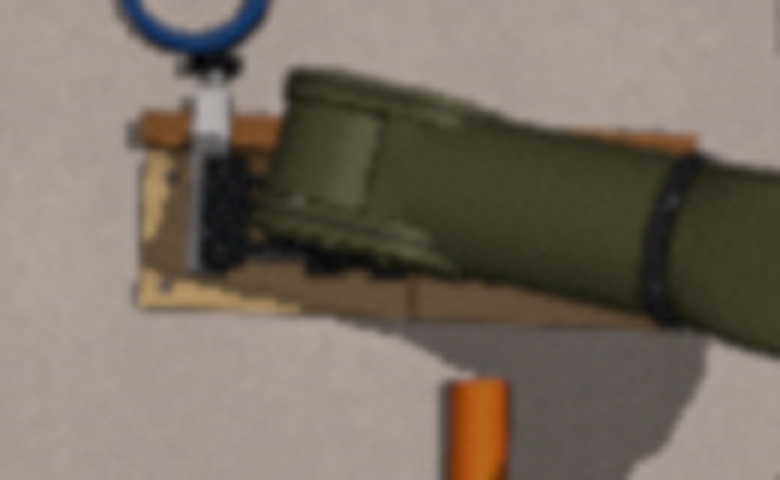

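Call:
carry_out --plan '[{"xyz":[0.004,0,0],"rot":[0,0,0],"grip":255},{"xyz":[0.012,0,0],"rot":[0,0,0],"grip":255},{"xyz":[0.02,0,-0.01],"rot":[0,0,0],"grip":255},{"xyz":[0.02,0,-0.03],"rot":[0,0,0],"grip":255},{"xyz":[0.02,-0.008,-0.03],"rot":[0,0,0],"grip":255},{"xyz":[0.02,-0.008,-0.03],"rot":[0,0,0],"grip":255}]'

```text
clock: 13.35
tool_pos: [0.5359, 0.0305, 0.0676]
eef_rot: [0.019, 1.0, -0.001, 0.004]
contact_force: [-0.2, -0.9, -0.6]
opening: 0.006
finger_force: 0.0
```

```bash
python3 - <<'E'
from h import *
s=r.get_state();print(s['clock'],s['q'].round(2),s['tool_pos'],s['contact_force'])
P=lambda x,y,z:(.6003+x+.03*y,.0025-.03*x+y,z)
for p in(P(-.048,.043,.057),P(-.043,.043,.052),P(-.038,.045,.047)):print(p,rel(p,3.1116,0))
cv2.imwrite('pics/s6.png',r.snapshot('scene')[:,:,::-1])
im=cv2.imread('pics/s6.png');cv2.imwrite('pics/s6c.png',cv2.resize(im[170:260,220:400],None,fx=4.2,fy=4.2,interpolation=cv2.INTER_CUBIC))
E
```

```text
13.35 [ 0.49  1.19 -1.25  1.94  1.31  1.15  0.2 ] [0.53586209 0.03049538 0.06761963] [-0.23344219 -0.88467028 -0.63895419]
(0.5535899999999999, 0.046939999999999996, 0.057) (array([-0.017 ,  0.0171,  0.0107]), array([-0.0026,  0.0087, -0.0082]))
(0.5585899999999999, 0.04679, 0.052) (array([-0.022 ,  0.0172,  0.0158]), array([-0.0026,  0.0087, -0.0082]))
(0.5636499999999999, 0.048639999999999996, 0.047) (array([-0.0269,  0.0192,  0.0208]), array([-0.0026,  0.0087, -0.0082]))
```

View pics/s6c.png

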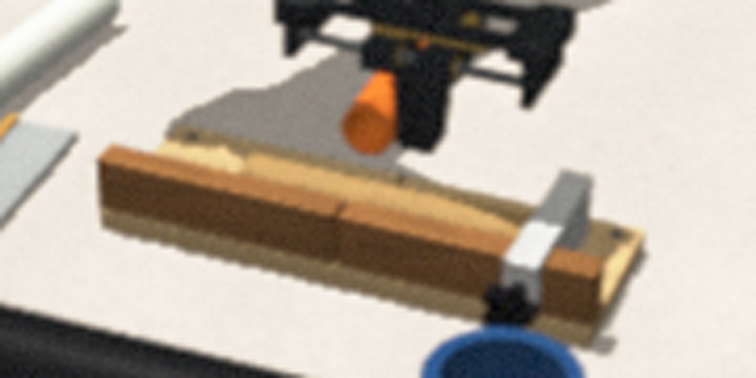

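Call:
carry_out --plan '[{"xyz":[-0.004,0.017,0.0],"rot":[0,0.008,-0.008],"grip":255},{"xyz":[-0.015,0.017,0.009],"rot":[0,0.008,-0.008],"grip":255},{"xyz":[-0.019,0.017,0.013],"rot":[0,0.008,-0.008],"grip":255},{"xyz":[-0.022,0.017,0.016],"rot":[0,0.008,-0.008],"grip":255},{"xyz":[-0.024,0.017,0.018],"rot":[0,0.008,-0.008],"grip":255},{"xyz":[-0.024,0.017,0.018],"rot":[0,0.008,-0.008],"grip":255}]'

```text
clock: 13.9
tool_pos: [0.5557, 0.0484, 0.0496]
eef_rot: [0.013, 1.0, -0.001, -0.004]
contact_force: [-11.2, -1.4, 17.2]
opening: 0.006
finger_force: 9.5
```

Call:
carry_out --plan '[{"xyz":[0,0.002,0],"rot":[0,0,0],"grip":255},{"xyz":[0,0.004,0],"rot":[0,0,0],"grip":255},{"xyz":[0,0.006,0],"rot":[0,0,0],"grip":255},{"xyz":[0,0.006,0],"rot":[0,0,0],"grip":255}]'

```text
clock: 14.23
tool_pos: [0.5546, 0.0515, 0.0482]
eef_rot: [0.014, 1.0, -0.004, -0.006]
contact_force: [-12.8, -5.3, 12.6]
opening: 0.003
finger_force: 8.5
```

Call:
carry_out --plan '[{"xyz":[0,0.002,0],"rot":[0,0,0],"grip":255},{"xyz":[0,0.004,0],"rot":[0,0,0],"grip":255},{"xyz":[0,0.004,0],"rot":[0,0,0],"grip":255},{"xyz":[0,0.004,0],"rot":[0,0,0],"grip":255}]'

```text
clock: 14.57
tool_pos: [0.5542, 0.0548, 0.0474]
eef_rot: [0.014, 1.0, -0.004, -0.007]
contact_force: [-12.7, -5.4, 9.1]
opening: 0.007
finger_force: 7.8
```

```bash
python3 - <<'E'
from h import *
cv2.imwrite('pics/s7.png',r.snapshot('scene')[:,:,::-1])
K,d,Rm,p=cam('scene')
P=lambda x,y,z:(.6003+x+.03*y,.0025-.03*x+y,z)
ys=np.arange(-.11,-.05,.003)
for n in('s6','s7'):
    im=cv2.imread(f'pics/{n}.png')
    for x in(-.02,-.028):
        q=cv2.projectPoints(np.float64([P(x,y,.0575 if x==-.02 else .056) for y in ys]),cv2.Rodrigues(Rm.T)[0],-Rm.T@p,K,d)[0].reshape(-1,2).astype(np.float32)
        v=cv2.remap(im,q[:,:1],q[:,1:],cv2.INTER_LINEAR)[:,0]
        print(n,x,[(round(y*1000),*c) for y,c in zip(ys,v.tolist())])
    print(q[0],q[-1])
E
```

```text
s6 -0.02 [(-110, 133, 188, 222), (-107, 138, 194, 226), (-104, 149, 209, 238), (-101, 153, 213, 240), (-98, 142, 199, 230), (-95, 126, 177, 208), (-92, 120, 168, 198), (-89, 114, 158, 188), (-86, 103, 148, 178), (-83, 105, 156, 190), (-80, 109, 168, 209), (-77, 111, 174, 217), (-74, 114, 177, 222), (-71, 115, 180, 224), (-68, 114, 178, 222), (-65, 113, 176, 219), (-62, 113, 176, 219), (-59, 115, 179, 221), (-56, 115, 179, 222), (-53, 113, 175, 219)]
s6 -0.028 [(-110, 104, 146, 174), (-107, 118, 166, 196), (-104, 122, 171, 202), (-101, 104, 147, 172), (-98, 93, 130, 153), (-95, 92, 127, 152), (-92, 91, 125, 148), (-89, 87, 124, 146), (-86, 89, 132, 159), (-83, 97, 145, 178), (-80, 101, 152, 188), (-77, 102, 157, 195), (-74, 103, 159, 199), (-71, 103, 158, 197), (-68, 103, 155, 191), (-65, 103, 154, 190), (-62, 102, 157, 195), (-59, 104, 159, 198), (-56, 103, 157, 195), (-53, 101, 154, 191)]
[271.16736 204.19366] [289.49173 208.38492]
s7 -0.02 [(-110, 91, 125, 147), (-107, 88, 122, 144), (-104, 88, 122, 144), (-101, 89, 122, 144), (-98, 88, 122, 145), (-95, 87, 121, 144), (-92, 88, 121, 144), (-89, 87, 121, 144), (-86, 92, 130, 157), (-83, 99, 149, 181), (-80, 107, 166, 206), (-77, 111, 174, 217), (-74, 113, 177, 221), (-71, 116, 179, 224), (-68, 117, 180, 224), (-65, 115, 179, 222), (-62, 114, 177, 219), (-59, 114, 178, 220), (-56, 114, 179, 221), (-53, 114, 179, 222)]
s7 -0.028 [(-110, 87, 121, 142), (-107, 88, 123, 144), (-104, 89, 122, 144), (-101, 84, 119, 141), (-98, 84, 119, 140), (-95, 87, 123, 145), (-92, 86, 121, 142), (-89, 87, 122, 145), (-86, 89, 131, 157), (-83, 96, 146, 177), (-80, 100, 153, 188), (-77, 107, 162, 196), (-74, 113, 170, 204), (-71, 108, 162, 199), (-68, 101, 153, 190), (-65, 101, 154, 191), (-62, 102, 157, 195), (-59, 103, 157, 198), (-56, 102, 155, 195), (-53, 100, 153, 191)]
[271.16736 204.19366] [289.49173 208.38492]
```

```bash
python3 - <<'E'
from h import *
K,d,Rm,p=cam('scene')
P=lambda x,y,z:(.6003+x+.03*y,.0025-.03*x+y,z)
def prof(n,x,z,ys):
    im=cv2.imread(f'pics/{n}.png')
    q=cv2.projectPoints(np.float64([P(x,y,z) for y in ys]),cv2.Rodrigues(Rm.T)[0],-Rm.T@p,K,d)[0].reshape(-1,2).astype(np.float32)
    v=cv2.remap(im,q[:,:1],q[:,1:],cv2.INTER_LINEAR)[:,0];print(n,x,[(round(y*1000),*c) for y,c in zip(ys,v.tolist())])
prof('scene0',-.03,.064,np.arange(.10,.16,.003));prof('scene0',-.06,.064,np.arange(.10,.16,.003))
prof('scene0',.011,.058,np.arange(-.012,.012,.002))
prof('scene0',.011,.058,np.arange(-.19,-.16,.003))
E
```

```text
scene0 -0.03 [(100, 186, 222, 239), (103, 184, 221, 237), (106, 183, 222, 238), (109, 187, 224, 241), (112, 192, 226, 242), (115, 201, 227, 240), (118, 219, 232, 239), (121, 232, 237, 240), (124, 236, 240, 241), (127, 237, 240, 241), (130, 236, 240, 241), (133, 239, 242, 243), (136, 235, 239, 240), (139, 195, 200, 200), (142, 125, 128, 128), (145, 93, 95, 96), (148, 98, 101, 103), (151, 126, 140, 149), (154, 166, 197, 214), (157, 184, 224, 241)]
scene0 -0.06 [(100, 227, 236, 243), (103, 228, 236, 243), (106, 226, 234, 241), (109, 225, 233, 240), (112, 224, 233, 239), (115, 227, 234, 240), (118, 234, 238, 242), (121, 237, 241, 242), (124, 238, 242, 243), (127, 238, 241, 242), (130, 238, 242, 243), (133, 240, 243, 244), (136, 234, 237, 238), (139, 200, 202, 203), (142, 157, 162, 167), (145, 179, 189, 199), (148, 216, 225, 234), (151, 226, 234, 241), (154, 225, 234, 240), (157, 225, 234, 241)]
scene0 0.011 [(-12, 72, 120, 176), (-10, 71, 118, 174), (-8, 69, 115, 171), (-6, 65, 109, 162), (-4, 61, 101, 148), (-2, 59, 94, 138), (0, 63, 101, 147), (2, 70, 116, 167), (4, 74, 125, 181), (6, 75, 126, 186), (8, 75, 127, 186), (10, 73, 126, 185)]
scene0 0.011 [(-190, 226, 235, 241), (-187, 225, 234, 240), (-184, 225, 233, 239), (-181, 223, 231, 238), (-178, 204, 219, 232), (-175, 154, 184, 216), (-172, 100, 144, 195), (-169, 77, 127, 187), (-166, 75, 125, 185), (-163, 74, 127, 186)]
```

```bash
python3 - <<'E'
from h import *
P=lambda x,y,z:(.6003+x+.03*y,.0025-.03*x+y,z)
s=r.get_state();print(s['tool_pos'])
for p in(P(-.055,.045,.07),P(-.021,.045,.07),P(-.021,.045,.056)):print(rel(p,3.1116,0))
E
```

```text
[0.5542024  0.05475542 0.04744012]
(array([ 0.0077, -0.006 , -0.0224]), array([-0.0088, -0.0129,  0.0023]))
(array([-0.0263, -0.0061, -0.0228]), array([-0.0088, -0.0129,  0.0023]))
(array([-0.0265, -0.006 , -0.0089]), array([-0.0088, -0.0129,  0.0023]))
```

Call:
carry_out --plan '[{"xyz":[0.008,-0.004,-0.004],"rot":[0,0,0],"grip":255},{"xyz":[0.016,-0.01,-0.015],"rot":[0,0,0],"grip":255},{"xyz":[0.016,-0.01,-0.03],"rot":[0,0,0],"grip":255},{"xyz":[0,-0.01,-0.03],"rot":[0,0,0],"grip":255},{"xyz":[-0.02,-0.01,-0.03],"rot":[0,0,0],"grip":255},{"xyz":[-0.02,-0.01,-0.03],"rot":[0,0,0],"grip":255},{"xyz":[-0.02,-0.01,-0.03],"rot":[0,0,0],"grip":255}]'

```text
clock: 15.2
tool_pos: [0.5804, 0.047, 0.0791]
eef_rot: [0.015, 1.0, -0.0, -0.0]
contact_force: [-0.1, 0.7, 0.1]
opening: 0.008
finger_force: 0.0
```

```bash
python3 - <<'E'
from h import *
P=lambda x,y,z:(.6003+x+.03*y,.0025-.03*x+y,z)
s=r.get_state();print(s['tool_pos'],s['contact_force'])
for p in(P(-.021,.045,.07),P(-.021,.045,.056)):print(rel(p,3.1116,0))
E
```

```text
[0.58036907 0.04702    0.07908883] [-0.14909109  0.66453726  0.09676555]
(array([-0.0003,  0.0011,  0.0091]), array([-0.0009, -0.0009, -0.001 ]))
(array([-0.0003,  0.0011,  0.0231]), array([-0.0009, -0.0009, -0.001 ]))
```

Right over the crown: press down, then drag toward the stop.

Call:
carry_out --plan '[{"xyz":[0,0,0.012],"rot":[0,0,0],"grip":255},{"xyz":[0,0,0.019],"rot":[0,0,0],"grip":255},{"xyz":[0,0,0.022],"rot":[0,0,0],"grip":255},{"xyz":[0,0,0.024],"rot":[0,0,0],"grip":255},{"xyz":[0,0,0.024],"rot":[0,0,0],"grip":255}]'

```text
clock: 15.62
tool_pos: [0.5797, 0.0471, 0.0583]
eef_rot: [0.014, 1.0, -0.002, 0.0]
contact_force: [-5.3, -7.3, 30.0]
opening: 0.005
finger_force: 15.0
```

Call:
carry_out --plan '[{"xyz":[0,0.002,0],"rot":[0,0,0],"grip":255},{"xyz":[0,0.004,0],"rot":[0,0,0],"grip":255},{"xyz":[0,0.006,0],"rot":[0,0,0],"grip":255},{"xyz":[0,0.006,0],"rot":[0,0,0],"grip":255}]'

```text
clock: 15.95
tool_pos: [0.5806, 0.0493, 0.0583]
eef_rot: [0.015, 1.0, -0.006, 0.001]
contact_force: [-5.4, -13.7, 33.4]
opening: 0.003
finger_force: 16.9
```

Call:
carry_out --plan '[{"xyz":[0,-0.004,0],"rot":[0,0,0],"grip":255},{"xyz":[0,-0.004,-0.006],"rot":[0,0,0],"grip":255},{"xyz":[0,-0.006,-0.025],"rot":[0,0,0],"grip":255},{"xyz":[0.035,-0.006,-0.025],"rot":[0,0,0],"grip":255},{"xyz":[0.035,-0.006,-0.01],"rot":[0,0,0],"grip":255},{"xyz":[0.035,-0.006,-0.01],"rot":[0,0,0],"grip":255},{"xyz":[0.035,-0.006,-0.01],"rot":[0,0,0],"grip":255}]'

```text
clock: 16.53
tool_pos: [0.5443, 0.048, 0.0635]
eef_rot: [0.014, 1.0, -0.001, -0.002]
contact_force: [0.3, -0.2, 0.6]
opening: 0.009
finger_force: 0.0
```

```bash
python3 - <<'E'
from h import *
P=lambda x,y,z:(.6003+x+.03*y,.0025-.03*x+y,z)
s=r.get_state();print(s['tool_pos'],s['contact_force'])
for p in(P(-.049,.045,.058),P(-.043,.045,.052),P(-.041,.045,.050)):print(rel(p,3.1116,0))
E
```

```text
[0.54430522 0.04797444 0.0635474 ] [ 0.28057395 -0.16573373  0.5542642 ]
(array([-0.0083,  0.0012,  0.0055]), array([-0.0021, -0.0036,  0.0015]))
(array([-0.0144,  0.0012,  0.0115]), array([-0.0021, -0.0036,  0.0015]))
(array([-0.0164,  0.0012,  0.0135]), array([-0.0021, -0.0036,  0.0015]))
```

Call:
carry_out --plan '[{"xyz":[-0.008,0,0.005],"rot":[0,0,0],"grip":255},{"xyz":[-0.012,0,0.009],"rot":[0,0,0],"grip":255},{"xyz":[-0.0145,0,0.0115],"rot":[0,0,0],"grip":255},{"xyz":[-0.016,0,0.013],"rot":[0,0,0],"grip":255},{"xyz":[-0.016,0,0.013],"rot":[0,0,0],"grip":255},{"xyz":[-0.016,0,0.013],"rot":[0,0,0],"grip":255},{"xyz":[-0.016,0,0.013],"rot":[0,0,0],"grip":255}]'

```text
clock: 17.12
tool_pos: [0.56, 0.0483, 0.0538]
eef_rot: [0.014, 1.0, -0.001, -0.002]
contact_force: [-8.7, -4.0, 20.4]
opening: 0.006
finger_force: 10.4
```

Call:
carry_out --plan '[{"xyz":[0,0,0],"rot":[0,0,0],"grip":255},{"xyz":[0,0,0],"rot":[0,0,0],"grip":255},{"xyz":[0,0,0],"rot":[0,0,0],"grip":255},{"xyz":[0,0,0],"rot":[0,0,0],"grip":255},{"xyz":[0,0,0],"rot":[0,0,0],"grip":255},{"xyz":[0,0,0],"rot":[0,0,0],"grip":255}]'

```text
clock: 17.62
tool_pos: [0.56, 0.0482, 0.0538]
eef_rot: [0.014, 1.0, -0.001, -0.002]
contact_force: [-10.9, -3.8, 19.3]
opening: 0.007
finger_force: 10.4
```

```bash
python3 -c "
from plant import r
print(r.finish_job())"
```

```text
the job is handed in; nothing more can be done
None
```

I handed the job in with the brown core butted against the stop, along the fence, and held there by a steady diagonal push: about 11 N forward and 19 N down, roughly 45 mm from the slot on the stop side. The white core and the other bystanders were never touched on purpose, but I took no final picture to check them. The hand-in gave no verdict.

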